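Clamp a book in a one-hand ratchet press for spine gluing

ROBOT

A 6-joint arm with a two-finger parallel gripper is mounted at the origin on a cart in front of the work surface, level with it; the furniture and walls round the work are solid. World frame = base frame: x ahead of the robot, y to its left, z up, the work surface at z = 0. Lengths are in m, angles in degrees, forces in N, time in s.
With the tool pointing down it reaches from about 0.2 to 0.875 m from the base axis. Payload 3.4 kg.
Tool frame: the origin (TCP) lies at the very end of the fingers, on their centre line; the grasp point (between the pads) lies 19 mm behind it; z points along the fingers, y is the line along which they close (so a half turn about z gives the same grasp; the last joint's range is limited). The gripper opens to 94 mm and grips with 3 to 60 N. Pads are 16 mm wide; open, the fingers measure 119 mm over their backs; the gripper's body (75 mm by 177 mm) begins 78 mm behind the grasp point.
Start: joints at [-71.62, 15.808, 86.224, -0, 77.962, -6.933], TCP at [0.246, -0.52, 0.205] pointing down, gripper open.
Joint ranges: [-165.64, 165.64], [-43.16, 119.46], [12.63, 154.43], [-67.54, 247.53], [6.08, 155.33], [-154.97, 154.97]. Speed limits (degrees/s): [147.25, 147.25, 180, 180, 180, 180].

INTERFACE

Orientations are given as [roll, pitch, yaw] about the fixed x, y, z axes, in that order (R = Rz(yaw) Ry(pitch) Rx(roll)).
In Python, from workcell import bot gives the robot as it stands. The module is installed in compiled form; this text tells all that it offers.
- The arm moves only by the shell command python3 -m pendant 'ROWS' [OPENING]. ROWS is JSON, a list of rows, each an object with "delta_pos": the shift along the tool's x, y, z in cm, a list of three; "twist": the turn, a rotation vector about the tool's x, y, z in rad, a list of three. A call has 1 to 5 rows; each row is the pose to reach, as a shift and turn from the pose commanded when the call began, along the tool's axes at that moment; what a row does not reach only later rows make up. A row lasts 1/12 s, in which the tool goes at most 41.7 mm and 7.16 degrees, less where a joint would pass 70% of its speed; a pose out of reach is approached as far as the arm can. A call with a gripper value outside its range is refused whole. OPENING is the opening, from 0 (shut) to 1 (fully open), set as the call begins (- or left out, the last holds). The fingers move at their own pace and stop on an object; the grip force is fixed at half the most. Time passes only in rows, so rows that repeat a pose let the fingers close. It gives the time, the measured TCP pose, the force, the opening and the grip force at its end, in the units of the state.
- bot.get_obs(): the state, without advancing time (a new reading comes with each control period).
- bot.camera(name): name is "scene" or "top" or "wrist"; returns a dict with "image" (480x640x3 uint8, blue, green, red), "mtx" (3x3 intrinsics, pixels), "rvec" (rotation vector, rad) and "tvec" (3), from world to camera coordinates, as OpenCV has them; the wrist camera has in their place "tool_from_camera" (4x4, takes a point from camera to tool coordinates, whose origin is the TCP and whose axes are the flange's). Camera axes: x right, y down, z forward; pixel columns grow to the right and rows downward; lengths in m; the calibration is good to about 2 mm. A picture is of the moment at which its call begins: read the wrist's pose just before it. There is no depth.
- bot.sign_off(): hands the job in; it is judged then, once.
The state is a dict: "t": time; "joint_positions": joint angles; "dq": joint speeds; "joint_efforts": joint torques, N m; "tool_pos": TCP position; "tool_rot": TCP orientation; "ft_force": force on the tool from outside, world axes, zero at the start; "torque": the same for the moment, N m; "width": opening from 0.0 (shut) to 1.0 (fully open); "gripper_force": force on a finger pad.
Only numpy, scipy, OpenCV 4.12 (cv2) and the standard library are available. Lean on these libraries where they do the work, as an engineer would, in place of code of your own. Each camera call takes 0.05 s, during which the arm holds its last target. There are 200 camera calls.

TASK

The cream book stands spine-up in the bench press to have its spine reglued: throw the press's selector lever into the clamp notch (marked by two bars close together), then pump the trigger until the pressing board holds the book against the fence with the two spring pins standing about half-way out of the back of the moving jaw. Never squeeze so far that the pad's springs bottom out and crush the book; move the jaw by the trigger only, keep off the book and leave the things beside the press alone. Finish still holding the trigger squeezed, with the pressure on.

Things in the scene. Friction and masses are not known exactly. Their poses are not given: they have to be found in the camera images.
- press: Bench press fixed to the desk: pale wooden base board with a one-hand ratchet clamp. Origin: underside of the base, on the bar's line; +y along the bar from clamp to fence, +z up. In this frame (mm): base x +-125, y -245..205, top z 22; grey housing x +-20, y -127..-21, to z 119; fixed black upright grip 26 x 18, centre y -99.5, top z 190; trigger pivot (0, -60, 108), along x.
- selector (a joint): Selector lever, rad; turns about a line along the press y. 0 = free notch (leans away from the robot; two bars apart on the slotted gate plate): pawls lifted, pumping does nothing. 0.80 = clamp notch (leans to the robot's side, press -x; bars close together). A spring plunger holds it in a notch: 5 N at the knob to leave, snaps in over the last 0.2. Stops -0.06, 0.86.
- selector_knob (a point): Centre of the black cylindrical knob (16 mm across, 34 mm long) on the end of the upright selector lever, 82 mm from the lever's axis. At selector value v it stands at x = 30 + 82 sin(0.4-v), y = -195, z = 76 + 82 cos(0.4-v) mm in the press frame. The gate plate below is at z 114 mm. Grasp from above, fingers on the two sides that face along the press y.
- trigger (a joint): Trigger, rad: 0 = at rest (leaning 0.2 towards the fence), 0.38 = fully squeezed, at its stop (0.18 towards the black grip). Return force 2 to 4 N near its end, plus 0.4 N for each newton on the book. A squeeze past 0.32 moves the jaw on by one 6 mm tooth, kept by the ratchet once the trigger is back at rest (below 0.04). Let go before the click and the jaw drops back under load, by up to 6 mm.
- trigger_top (a point): Point in the middle of the blade of the aluminium trigger, 72 mm from its pivot and 15 mm below its end, about z 179 mm. The blade is 22 mm wide (press x), 12 mm thick (press y), 44 mm long. The point moves 27 mm towards the press -y over a full squeeze (z changes by 1.5 mm). The black grip's near face is 45 mm from it at rest, 18 mm fully squeezed; its fence side is open for fingers that pull it.
- trigger_grip: The aluminium trigger itself: origin on its pivot, +z along it (87 mm to the end), x along the pivot line.
- jaw (a joint): Travel of the moving jaw along the press +y, m: 0 = fully open, up to 0.075. The front of the pressing board (springs relaxed) is at press y = 64 mm + travel, so with the book flat against the fence the board touches it at a travel of about 0.055.
- pad (a joint): How far the sprung pressing board is pushed back into the jaw, m: 0 = relaxed, stop at 0.014 (springs bottomed). The springs give 3 N per mm, so 0.008 is 24 N. The two steel pins stand out of the back of the jaw (side away from the book) by this much, flush at 0.
- moving_jaw: The moving jaw with its rack bar, springs and pressing board; wooden jaw 110 x 16 x 78 mm, its back at press y = 20 mm + travel. Origin coincides with the press origin when fully open.
- pressing_board: Wooden board 180 (x) x 13 (y) x 90 (z) mm in front of the jaw, standing 8 mm above the base; origin at the press origin when open and relaxed.
- fence: Fixed wooden board 200 x 18 x 100 mm on the base; its face at press y = 150 mm; origin at the press origin.
- book: Cream and orange closed book 216 x 150 x 31 mm, about 0.6 kg, loose, standing on its fore-edge on the base, spine up, 4 to 10 mm short of the fence. Origin: middle of the cover facing the pressing board, 75 mm above the base top; z axis towards the fence, x axis down.
- bone_folder: Bone folder 148 x 19 x 8 mm lying on the desk in front of the press; leave alone.
- sharpener: Brass wedge pencil sharpener 17 x 25 x 14 mm, on the desk to the right of the press; leave alone.
- eraser: Eraser 20 x 44 x 12 mm, to the right of the press; leave alone.

How it is judged:
By the outcome, as a careful person would: the job done as asked, in the order asked, and still so for the second after the job is handed in, while the arm keeps its last pose, push and grip.
It also fails if it takes over 72 s, if anything falls off the work surface, if the arm or the gripper's body presses on something with over 40 N, if the wrist force passes 120 N, or if a joint passes its speed limit or range.

## Working session

There is one attempt and no reset: what is moved stays moved. The work goes in short steps, Python scripts to look and compute and a shell command to move; the robot and the scene stay as the last step left them, time stands still between calls to the robot, and variables do not carry over. Pictures are saved under pics/ and viewed, at most 10 in all, crops included, and the job is handed in when it is done.

```bash
mkdir -p pics; python3 - <<'E'
from workcell import bot
import cv2,pickle
o=bot.get_obs();print({k:o[k] for k in('t','tool_pos','tool_rot','width')})
d={}
for n in('scene','top'):
    c=bot.camera(n);d[n]=c;cv2.imwrite(f'pics/{n}0.png',c['image'])
pickle.dump(d,open('c0.pkl','wb'))
E
```

```text
{'t': 0.0, 'tool_pos': array([ 0.24565323, -0.51926047,  0.20463267]), 'tool_rot': array([-1.79898535e+02, -1.20597187e-02,  2.53131132e+01]), 'width': 0.9974689587418739}
```

View pics/scene0.png

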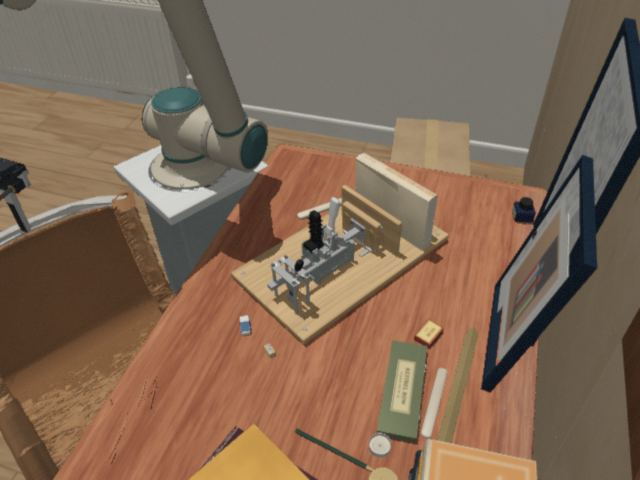

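View pics/top0.png

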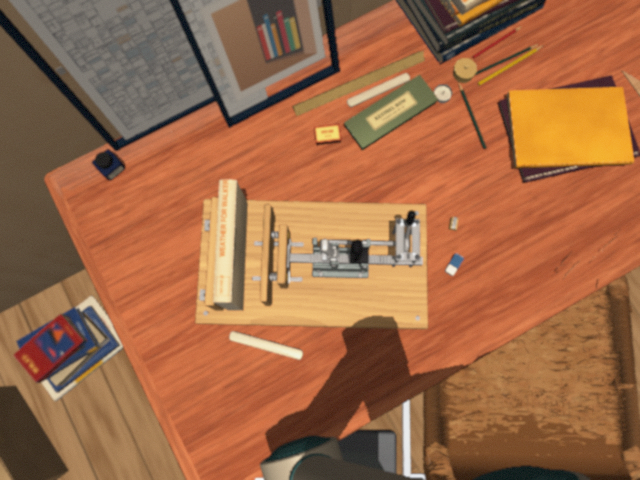

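The scene view shows the press at the centre with the selector knob near (299,265), grip top (316,213) and trigger (335,203). In the top view the base corners are about (203,199), (428,205), (428,328) and (196,324), the knob is at (410,217), the trigger at (326,250) and the black grip at (358,250). Next I fit the base and triangulate.

```bash
cat > h.py <<'E'
import numpy as np,cv2,pickle
def ray(c,uv):
    p=cv2.undistortPoints(np.array([[uv]],float),c['mtx'],None)[0,0]
    R=cv2.Rodrigues(np.array(c['rvec'],float))[0];t=np.array(c['tvec'],float).ravel()
    d=R.T@np.array([*p,1]);return -R.T@t,d/np.linalg.norm(d)
def onz(c,uv,z):
    o,d=ray(c,uv);return o+d*(z-o[2])/d[2]
def tri(a,ua,b,ub):
    o1,d1=ray(a,ua);o2,d2=ray(b,ub)
    s=np.linalg.lstsq(np.c_[d1,-d2],o2-o1,rcond=None)[0]
    p,q=o1+s[0]*d1,o2+s[1]*d2;return (p+q)/2,np.linalg.norm(p-q)
def proj(c,P):return cv2.projectPoints(np.array(P,float).reshape(-1,3),np.array(c['rvec'],float),np.array(c['tvec'],float),c['mtx'],None)[0][:,0]
E
python3 - <<'E'
from h import *
d=pickle.load(open('c0.pkl','rb'));T,S=d['top'],d['scene']
h=cv2.cvtColor(T['image'],cv2.COLOR_BGR2HSV)
m=cv2.inRange(h,(13,60,110),(25,190,255));m[:190]=0;m[335:]=0;m[:,:190]=0;m[:,435:]=0
m=cv2.morphologyEx(m,cv2.MORPH_OPEN,np.ones((3,3)))
ps=np.argwhere(m)[:,::-1].astype(np.float32)
box=cv2.boxPoints(cv2.minAreaRect(ps));print(box)
W=np.array([onz(T,b,.022) for b in box]);print(W.round(4),[np.linalg.norm(W[i]-W[i-1]).round(4) for i in range(4)])
for n,c,x,y,w,hh in(('t',T,300,190,140,100),('s',S,255,180,130,130)):
    cv2.imwrite(f'pics/crop_{n}.png',cv2.resize(c['image'][y:y+hh,x:x+w],None,fx=5,fy=5 if n=='t' else 4.5,interpolation=cv2.INTER_CUBIC))
E
```

```text
[[195.00002 189.99998]
 [427.      189.99998]
 [427.      333.99994]
 [195.      333.99994]]
[[ 0.7003  0.2989  0.022 ]
 [ 0.708  -0.1713  0.022 ]
 [ 0.419  -0.1657  0.022 ]
 [ 0.4116  0.2804  0.022 ]] [np.float64(0.2893), np.float64(0.4703), np.float64(0.289), np.float64(0.4462)]
```

View pics/crop_t.png

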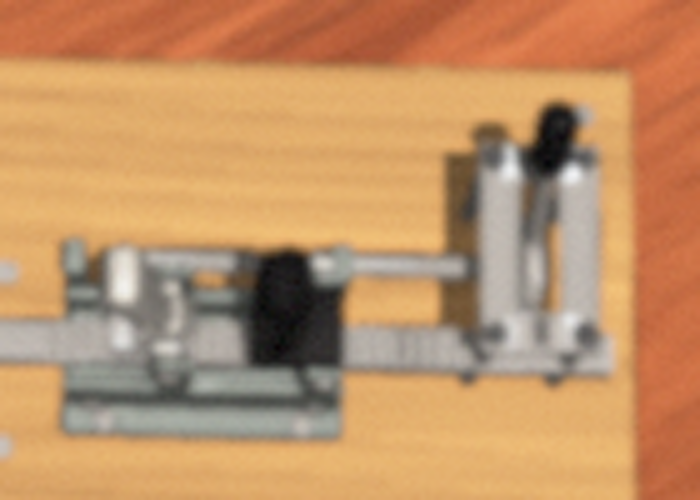

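View pics/crop_s.png

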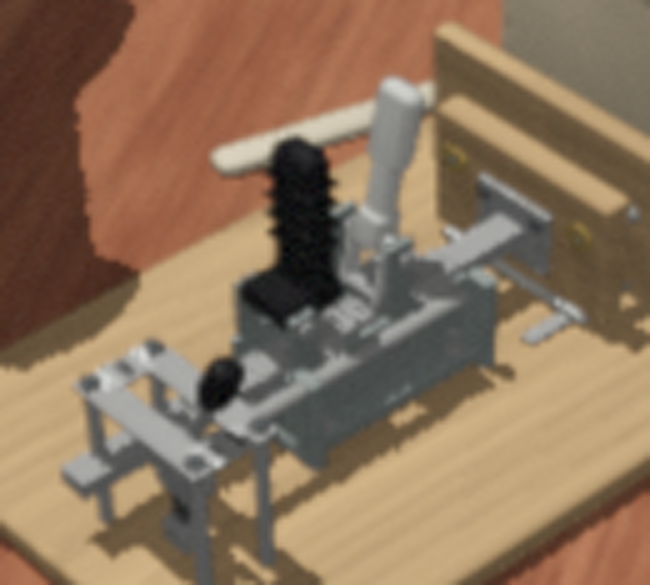

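The top crop shows the knob centre at (410.6,217.4), grip top at (357.6,247) and trigger end at (324.4,244). In the scene crop the knob is at (298.8,265.3), the grip top at (315.4,213.3) and the trigger end at (334.8,200).

```bash
python3 - <<'E'
from h import *
d=pickle.load(open('c0.pkl','rb'));T,S=d['top'],d['scene']
h=cv2.cvtColor(T['image'],cv2.COLOR_BGR2HSV)
print(h[310,300],h[215,300],h[180,300],h[350,330],h[260,460])
for lo in(12,14):
    m=cv2.inRange(h,(lo,60,90),(28,200,255));m=cv2.morphologyEx(m,cv2.MORPH_OPEN,np.ones((5,5)))
    n,l,s,_=cv2.connectedComponentsWithStats(m);l2=(l==l[310,300]).astype(np.uint8)
    hull=cv2.convexHull(cv2.findContours(l2,0,2)[0][0]);q=cv2.approxPolyDP(hull,9,True)[:,0].astype(float)
    W=np.array([onz(T,b,.022) for b in q]);print(q.tolist(),W.round(4).tolist(),[np.linalg.norm(W[i]-W[i-1]).round(4) for i in range(len(W))])
for n,a,b in(('knob',(410.6,217.4),(298.8,265.3)),('grip',(357.6,247),(315.4,213.3)),('trig',(324.4,244),(334.8,200))):
    p,e=tri(T,a,S,b);print(n,p.round(4),round(e,4))
E
```

```text
[ 18 128 235] [ 16 133 220] [ 10 166 208] [  9 170 181] [105 117 140]
[[204.0, 199.0], [234.0, 179.0], [425.0, 204.0], [427.0, 328.0], [196.0, 323.0]] [[0.6817, 0.2795, 0.022], [0.725, 0.221, 0.022], [0.6785, -0.1667, 0.022], [0.4304, -0.1659, 0.022], [0.4327, 0.2798, 0.022]] [np.float64(0.249), np.float64(0.0728), np.float64(0.3905), np.float64(0.248), np.float64(0.4458)]
[[204.0, 200.0], [235.0, 180.0], [425.0, 205.0], [427.0, 326.0], [196.0, 322.0]] [[0.6796, 0.2794, 0.022], [0.7229, 0.2189, 0.022], [0.6764, -0.1667, 0.022], [0.4343, -0.166, 0.022], [0.4346, 0.2799, 0.022]] [np.float64(0.245), np.float64(0.0744), np.float64(0.3884), np.float64(0.2421), np.float64(0.446)]
knob [ 0.6165 -0.1182  0.1506] 0.0013
grip [ 0.5549 -0.0216  0.1853] 0.0041
trig [0.5568 0.033  0.1904] 0.0001
```

The triangulated points match the given geometry: the knob should be at (0.618,-0.118,0.1515) and the trigger end at z 0.193. That puts the press origin at about (0.556, 0.077, 0) with yaw about 0. Moving to a point above the knob.

```bash
python3 -m pendant '[{"delta_pos":[3,-1.2,0],"twist":[0,0,0.1]},{"delta_pos":[6.8,-2.7,0],"twist":[0,0,0.2]},{"delta_pos":[10.5,-4.2,0],"twist":[0,0,0.3]},{"delta_pos":[14,-5.6,0],"twist":[0,0,0.4]},{"delta_pos":[17,-6.8,0],"twist":[0,0,0.442]}]' 0.5
```

```text
t: 0.52
tool_pos: [0.3715, -0.3834, 0.2051]
tool_rot: [-179.9, 0.0, -0.2]
ft_force: [-0.5, -0.0, -0.0]
width: 0.686
gripper_force: 0.0
```

```bash
python3 -m pendant '[{"delta_pos":[2.5,-2.7,0],"twist":[0,0,0]},{"delta_pos":[5,-5.4,0],"twist":[0,0,0]},{"delta_pos":[7.5,-8.1,0],"twist":[0,0,0]},{"delta_pos":[10,-10.8,0],"twist":[0,0,0]},{"delta_pos":[12.4,-13.4,0],"twist":[0,0,0]}]' 0.5; python3 -m pendant '[{"delta_pos":[2.5,-2.7,0],"twist":[0,0,0]},{"delta_pos":[5,-5.4,0],"twist":[0,0,0]},{"delta_pos":[7.5,-8.1,0],"twist":[0,0,0]},{"delta_pos":[10,-10.8,0],"twist":[0,0,0]},{"delta_pos":[12.2,-13.2,0],"twist":[0,0,0]}]' 0.5;  python3 -m pendant '[{"delta_pos":[0,0,0],"twist":[0,0,0]},{"delta_pos":[0,0,0],"twist":[0,0,0]}]' 0.5
python3 - <<'E'
from workcell import bot
import cv2
o=bot.get_obs();c=bot.camera('wrist');cv2.imwrite('pics/w1.png',c['image']);print(o['tool_pos'],o['tool_rot'],c['tool_from_camera'],c['mtx'])
E
```

```text
t: 0.93
tool_pos: [0.4953, -0.2498, 0.2052]
tool_rot: [-180.0, 0.0, -0.0]
ft_force: [-0.0, -0.4, -0.0]
width: 0.5
gripper_force: 0.0
t: 1.35
tool_pos: [0.6176, -0.1176, 0.2049]
tool_rot: [-180.0, 0.0, 0.0]
ft_force: [-0.3, 0.4, 0.2]
width: 0.503
gripper_force: 0.0
t: 1.52
tool_pos: [0.6169, -0.1183, 0.2044]
tool_rot: [-180.0, 0.1, 0.2]
ft_force: [-0.8, -0.4, 0.1]
width: 0.5
gripper_force: 0.0
[ 0.61692175 -0.11827063  0.2044424 ] [-1.79992643e+02  9.67793883e-02  1.61941115e-01] [[ 6.96656538e-05 -9.63010324e-01 -2.69464489e-01  7.76373070e-02]
 [ 9.99999756e-01  2.54236383e-04 -6.50054580e-04 -6.68112237e-04]
 [ 6.94516949e-04 -2.69464378e-01  9.63010107e-01 -1.80078592e-01]
 [ 0.00000000e+00  0.00000000e+00  0.00000000e+00  1.00000000e+00]] [[352.82793004   0.         320.06938613]
 [  0.         352.82793004 239.61592081]
 [  0.           0.           1.        ]]
```

View pics/w1.png

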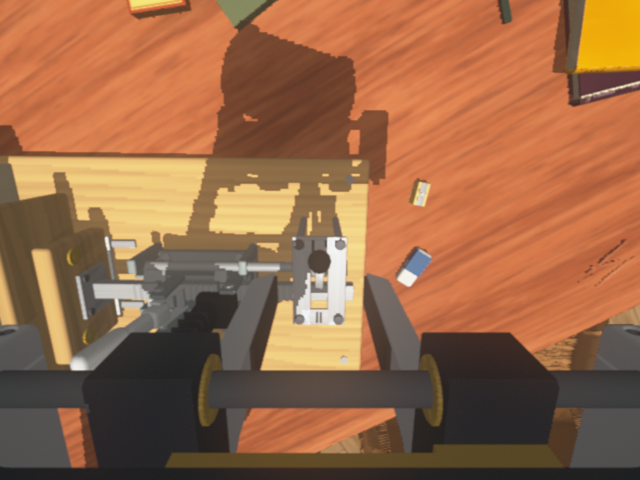

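The wrist view shows the knob at (319,261), centred between the fingers, with the gate plate below it. Descending and gripping.

```bash
python3 -m pendant '[{"delta_pos":[0,0,2],"twist":[0,0,0]},{"delta_pos":[0,0,4],"twist":[0,0,0]},{"delta_pos":[0,0,5.5],"twist":[0,0,0]},{"delta_pos":[0,0,6.7],"twist":[0,0,0]},{"delta_pos":[0,0,6.9],"twist":[0,0,0]}]' 0.5; python3 -m pendant '[{"delta_pos":[0,0,0],"twist":[0,0,0]},{"delta_pos":[0,0,0],"twist":[0,0,0]},{"delta_pos":[0,0,0],"twist":[0,0,0]},{"delta_pos":[0,0,0],"twist":[0,0,0]},{"delta_pos":[0,0,0],"twist":[0,0,0]}]' 0.05;python3 -m pendant '[{"delta_pos":[0,0,0],"twist":[0,0,0]},{"delta_pos":[0,0,0],"twist":[0,0,0]}]'
```

```text
t: 1.98
tool_pos: [0.6136, -0.1208, 0.134]
tool_rot: [-179.9, 0.3, -0.1]
ft_force: [-0.1, 0.0, -0.2]
width: 0.501
gripper_force: 0.0
t: 2.4
tool_pos: [0.6171, -0.1183, 0.1375]
tool_rot: [-179.8, -0.1, -0.1]
ft_force: [1.3, 7.1, 2.6]
width: 0.186
gripper_force: 3.9
t: 2.57
tool_pos: [0.6171, -0.1175, 0.1375]
tool_rot: [-179.8, -0.1, -0.0]
ft_force: [0.1, 3.9, 3.6]
width: 0.162
gripper_force: 30.0
```

```bash
python3 -m pendant '[{"delta_pos":[-0.6,0,-0.2],"twist":[0,0,0]},{"delta_pos":[-1.2,0,-0.4],"twist":[0,0,0]},{"delta_pos":[-1.9,0,-0.55],"twist":[0,0,0]},{"delta_pos":[-2.5,0,-0.6],"twist":[0,0,0]},{"delta_pos":[-3.2,0,-0.65],"twist":[0,0,0]}]'; python3 -m pendant '[{"delta_pos":[-0.7,0,0.05],"twist":[0,0,0]},{"delta_pos":[-1.3,0,0.15],"twist":[0,0,0]},{"delta_pos":[-2.0,0,0.25],"twist":[0,0,0]},{"delta_pos":[-2.7,0,0.45],"twist":[0,0,0]},{"delta_pos":[-3.3,0,0.65],"twist":[0,0,0]}]';python3 -m pendant '[{"delta_pos":[0,0,0],"twist":[0,0,0]},{"delta_pos":[0,0,0],"twist":[0,0,0]}]'
```

```text
t: 2.98
tool_pos: [0.5876, -0.1174, 0.1444]
tool_rot: [-179.8, -0.4, -0.0]
ft_force: [3.3, 5.7, 1.1]
width: 0.162
gripper_force: 30.0
t: 3.4
tool_pos: [0.553, -0.1173, 0.1388]
tool_rot: [-179.8, -0.3, -0.0]
ft_force: [0.2, 6.0, 6.7]
width: 0.157
gripper_force: 30.0
t: 3.57
tool_pos: [0.5504, -0.1173, 0.1378]
tool_rot: [-179.8, 0.0, -0.0]
ft_force: [-3.3, 5.6, 7.3]
width: 0.163
gripper_force: 30.0
```

```bash
python3 -m pendant '[{"delta_pos":[0,0,0],"twist":[0,0,0]},{"delta_pos":[0,0,0],"twist":[0,0,0]},{"delta_pos":[0,0,0],"twist":[0,0,0]},{"delta_pos":[0,0,0],"twist":[0,0,0]}]' 0.45;python3 -m pendant '[{"delta_pos":[0,0,-1.5],"twist":[0,0,0]},{"delta_pos":[0,0,-4],"twist":[0,0,0]},{"delta_pos":[0,0,-7],"twist":[0,0,0]},{"delta_pos":[0,0,-10],"twist":[0,0,0]},{"delta_pos":[0,0,-11],"twist":[0,0,0]}]'
python3 - <<'E'
from workcell import bot
import cv2
from h import *
c=bot.camera('wrist');s=bot.camera('scene')
a=cv2.resize(c['image'][200:360,220:420],(600,480));b=cv2.resize(s['image'][230:310,260:330],None,fx=6,fy=6,interpolation=2)[:480]
cv2.imwrite('pics/l1.png',np.hstack([a,b])[:,:800])
E
```

```text
t: 3.9
tool_pos: [0.5518, -0.1202, 0.1366]
tool_rot: [179.9, -0.0, -0.0]
ft_force: [0.4, -0.2, -0.4]
width: 0.41
gripper_force: 0.0
t: 4.32
tool_pos: [0.5538, -0.1208, 0.2509]
tool_rot: [179.8, -0.4, -0.0]
ft_force: [0.2, 0.3, 1.3]
width: 0.452
gripper_force: 0.0
```

View pics/l1.png

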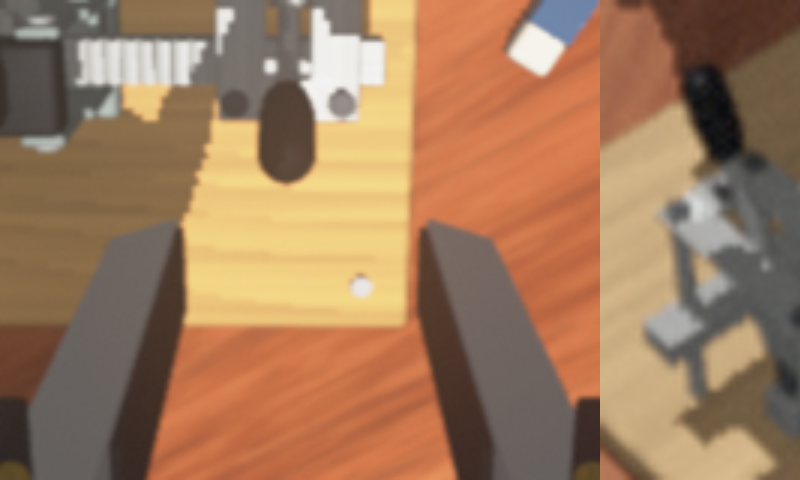

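The wrist crop shows the knob leaning to the robot's side (clamp notch), and the scene crop agrees. Moving above the trigger's fence side, turning 90° and closing the fingers.

```bash
python3 -m pendant '[{"delta_pos":[0.1,-3.5,0],"twist":[0,0,-0.12]},{"delta_pos":[0.2,-7.4,0],"twist":[0,0,-0.24]},{"delta_pos":[0.3,-11.3,0],"twist":[0,0,-0.36]},{"delta_pos":[0.3,-15.2,0],"twist":[0,0,-0.48]},{"delta_pos":[0.3,-18.8,0],"twist":[0,0,-0.6]}]' 0;python3 -m pendant '[{"delta_pos":[0,0,0],"twist":[0,0,-0.12]},{"delta_pos":[0,0,0],"twist":[0,0,-0.24]},{"delta_pos":[0,0,0],"twist":[0,0,-0.36]},{"delta_pos":[0,0,0],"twist":[0,0,-0.48]},{"delta_pos":[0,0,0],"twist":[0,0,-0.6]}]';python3 -m pendant '[{"delta_pos":[0,0,0],"twist":[0,0,-0.12]},{"delta_pos":[0,0,0],"twist":[0,0,-0.24]},{"delta_pos":[0,0,0],"twist":[0,0,-0.371]},{"delta_pos":[0,0,0],"twist":[0,0,-0.371]},{"delta_pos":[0,0,0],"twist":[0,0,-0.371]}]'
python3 - <<'E'
from workcell import bot
import cv2
from h import *
c=bot.camera('wrist');cv2.imwrite('pics/w2.png',c['image'])
o=bot.get_obs();print(o['tool_pos'],o['tool_rot'],o['width'])
E
```

```text
t: 4.83
tool_pos: [0.5531, 0.0701, 0.2438]
tool_rot: [-179.9, 0.2, 34.7]
ft_force: [0.4, 0.2, 0.1]
width: 0.132
gripper_force: 0.0
t: 5.25
tool_pos: [0.5533, 0.0685, 0.2436]
tool_rot: [-179.8, 0.1, 69.1]
ft_force: [-1.0, 0.5, 0.3]
width: 0.005
gripper_force: 0.0
t: 5.67
tool_pos: [0.5537, 0.0682, 0.2445]
tool_rot: [-179.8, 0.0, 89.8]
ft_force: [-0.1, 0.6, -0.4]
width: 0.002
gripper_force: 0.0
[0.55390117 0.06819989 0.24485868] [-1.79849066e+02  1.22192841e-02  8.98326380e+01] 0.005422070341932053
```

View pics/w2.png

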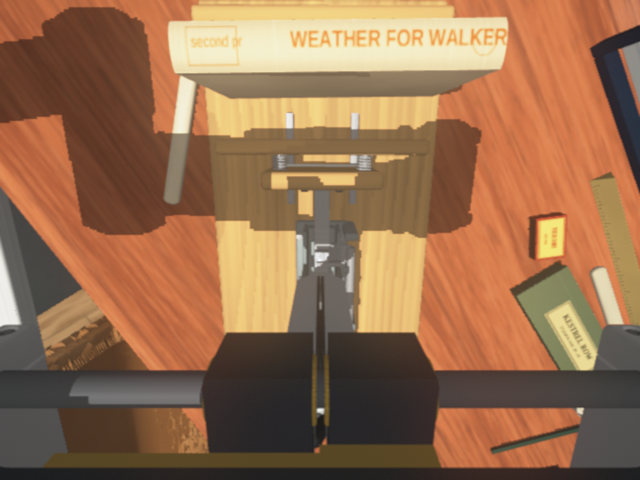

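The wrist view shows the book spine at the top (rows 20-70), the board top at row 146, the jaw top at row 180, and the closed fingers on the press midline (column 321) on the trigger's fence side. Descending, then a first slow squeeze while watching the force.

```bash
python3 -m pendant '[{"delta_pos":[0,0.2,2],"twist":[0,0,0]},{"delta_pos":[0,0.2,4],"twist":[0,0,0]},{"delta_pos":[0,0.2,6],"twist":[0,0,0]},{"delta_pos":[0,0.2,7.5],"twist":[0,0,0]},{"delta_pos":[0,0.2,7.8],"twist":[0,0,0]}]' 0;python3 -m pendant '[{"delta_pos":[-0.6,0,0],"twist":[0,0,0]},{"delta_pos":[-1.2,0,0],"twist":[0,0,0]},{"delta_pos":[-1.8,0,0],"twist":[0,0,0]},{"delta_pos":[-2.2,0,0],"twist":[0,0,0]},{"delta_pos":[-2.6,0,0],"twist":[0,0,0]}]';python3 -m pendant '[{"delta_pos":[-0.6,0,0],"twist":[0,0,0]},{"delta_pos":[-1.2,0,0],"twist":[0,0,0]},{"delta_pos":[-1.6,0,0],"twist":[0,0,0]},{"delta_pos":[-2,0,0],"twist":[0,0,0]}]';python3 -m pendant '[{"delta_pos":[0,0,0],"twist":[0,0,0]},{"delta_pos":[0,0,0],"twist":[0,0,0]}]'
```

```text
t: 6.13
tool_pos: [0.5542, 0.0682, 0.165]
tool_rot: [-179.6, 0.0, 89.9]
ft_force: [-0.0, 0.4, -0.4]
width: 0.006
gripper_force: 0.0
t: 6.55
tool_pos: [0.5575, 0.0426, 0.1699]
tool_rot: [179.8, -0.1, 89.9]
ft_force: [-0.0, 3.3, 3.6]
width: 0.004
gripper_force: 2.3
t: 6.88
tool_pos: [0.5573, 0.0234, 0.1695]
tool_rot: [179.9, -0.2, 90.0]
ft_force: [-0.2, 7.2, 4.5]
width: 0.003
gripper_force: 3.8
t: 7.05
tool_pos: [0.5573, 0.0229, 0.1694]
tool_rot: [179.9, -0.1, 90.0]
ft_force: [0.2, 4.6, 4.5]
width: 0.005
gripper_force: 2.9
```

```bash
python3 -m pendant '[{"delta_pos":[-0.1,0,0],"twist":[0,0,0]},{"delta_pos":[-0.2,0,0],"twist":[0,0,0]},{"delta_pos":[-0.2,0,0],"twist":[0,0,0]}]';python3 -m pendant '[{"delta_pos":[-0.1,0,0],"twist":[0,0,0]},{"delta_pos":[-0.2,0,0],"twist":[0,0,0]},{"delta_pos":[-0.2,0,0],"twist":[0,0,0]}]'; cat > m.py <<'E'
from workcell import bot
from h import *
from scipy.spatial.transform import Rotation as R
def look(name=None):
    o=bot.get_obs();c=bot.camera('wrist')
    if name:cv2.imwrite(name,c['image'])
    return o,c
def onzw(o,c,uv,z):
    p=cv2.undistortPoints(np.array([[uv]],float),c['mtx'],None)[0,0]
    T=np.array(c['tool_from_camera']);Rt=R.from_euler('xyz',o['tool_rot'],degrees=True).as_matrix()
    O=Rt@T[:3,3]+o['tool_pos'];d=Rt@T[:3,:3]@np.array([*p,1]);return O+d*(z-O[2])/d[2]
E
python3 - <<'E'
from m import *
o,c=look('pics/w3.png');print(o['t'],o['tool_pos'],o['ft_force'])
cv2.imwrite('pics/w3c.png',cv2.resize(c['image'][:300,150:550],None,fx=2,fy=2,interpolation=2))
E
```

```text
t: 7.3
tool_pos: [0.5572, 0.0217, 0.1693]
tool_rot: [179.9, -0.2, 90.0]
ft_force: [0.6, 6.4, 4.8]
width: 0.006
gripper_force: 3.6
t: 7.55
tool_pos: [0.5572, 0.0215, 0.1694]
tool_rot: [179.9, -0.4, 89.9]
ft_force: [-0.4, 10.5, 4.9]
width: 0.005
gripper_force: 5.5
7.55 [0.55722837 0.02147865 0.16936759] [-0.40545963 10.47436569  4.89019728]
```

View pics/w3c.png

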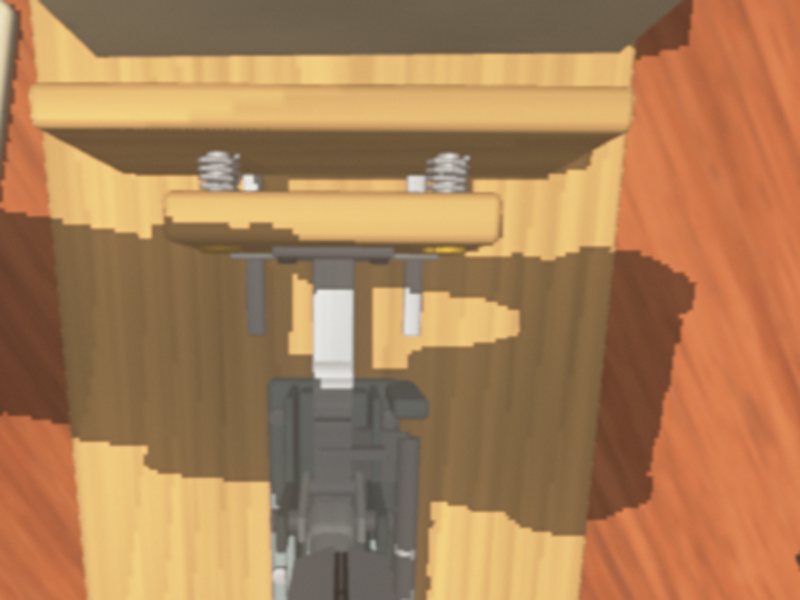

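The crop shows the board's front top edge at image row ~42, board back top edge ~64, jaw top front edge ~95, the brass pin bushings at the jaw back (row ~124), and a gap still between board and book (book's lower edge at row ~27).

```bash
cat > jaw.py <<'E'
from m import *
import sys
def edges(o,c):
    # bright/dark transitions along columns beside springs: board front/back, jaw front
    g=c['image'].astype(int)
    return g
o,c=look()
Z=.120
for col in (300,335):
    h=c['image'][:170,col-5:col+6].mean(1)
    d=np.abs(np.diff(cv2.GaussianBlur(h,(1,3),0),axis=0)).sum(1)
    pk=[i for i in range(2,len(d)-2) if d[i]>18 and d[i]==d[i-2:i+3].max()]
    print(col,[(i,round(onzw(o,c,(col,i+.5),Z)[1]*1000-76.7,1),int(d[i])) for i in pk])
print(o['t'],o['tool_pos'].round(4),o['ft_force'].round(1))
E
python3 jaw.py
```

```text
300 [(27, np.float64(87.8), 98), (41, np.float64(80.5), 43), (44, np.float64(78.9), 21), (64, np.float64(68.2), 59), (89, np.float64(54.4), 94), (94, np.float64(51.5), 41), (97, np.float64(49.8), 30), (119, np.float64(37.1), 60), (123, np.float64(34.8), 35), (127, np.float64(32.4), 31), (130, np.float64(30.6), 22), (139, np.float64(25.2), 45)]
335 [(26, np.float64(88.3), 79), (41, np.float64(80.5), 44), (44, np.float64(78.9), 26), (64, np.float64(68.2), 60), (89, np.float64(54.3), 94), (94, np.float64(51.5), 34), (97, np.float64(49.8), 30), (120, np.float64(36.5), 75), (127, np.float64(32.4), 31), (131, np.float64(30.0), 24), (143, np.float64(22.8), 40)]
7.6 [0.5573 0.0215 0.1694] [ 0.6 10.4  4.7]
```

```bash
python3 -m pendant '[{"delta_pos":[1.2,0,0],"twist":[0,0,0]},{"delta_pos":[2.4,0,0],"twist":[0,0,0]},{"delta_pos":[3.2,0,0],"twist":[0,0,0]},{"delta_pos":[3.2,0,0],"twist":[0,0,0]}]';python3 jaw.py; python3 -m pendant '[{"delta_pos":[-0.8,0,0],"twist":[0,0,0]},{"delta_pos":[-1.6,0,0],"twist":[0,0,0]},{"delta_pos":[-2.4,0,0],"twist":[0,0,0]},{"delta_pos":[-3.2,0,0],"twist":[0,0,0]},{"delta_pos":[-3.2,0,0],"twist":[0,0,0]}]';python3 jaw.py
```

```text
t: 7.98
tool_pos: [0.5559, 0.0511, 0.168]
tool_rot: [-179.9, 0.1, 90.1]
ft_force: [0.3, -0.0, -0.7]
width: 0.007
gripper_force: 0.0
300 [(8, np.float64(125.8), 24), (64, np.float64(96.8), 94), (93, np.float64(80.9), 44), (96, np.float64(79.3), 28), (115, np.float64(68.4), 68), (123, np.float64(63.8), 24), (141, np.float64(53.1), 48), (153, np.float64(45.9), 101), (166, np.float64(37.9), 73)]
335 [(10, np.float64(124.8), 22), (63, np.float64(97.4), 77), (94, np.float64(80.4), 44), (116, np.float64(67.9), 67), (123, np.float64(63.8), 20), (139, np.float64(54.4), 41), (156, np.float64(44.1), 95), (166, np.float64(37.9), 57)]
7.9833 [0.5559 0.0511 0.168 ] [ 0.3 -0.  -0.7]
t: 8.45
tool_pos: [0.5564, 0.0215, 0.1688]
tool_rot: [180.0, -0.6, 89.8]
ft_force: [-0.4, 12.7, 3.3]
width: 0.007
gripper_force: 6.5
300 [(27, np.float64(88.0), 85), (53, np.float64(74.3), 68), (80, np.float64(59.6), 109), (84, np.float64(57.4), 43), (87, np.float64(55.7), 31), (110, np.float64(42.6), 70), (114, np.float64(40.3), 59), (118, np.float64(37.9), 51), (123, np.float64(35.0), 27), (139, np.float64(25.5), 66)]
335 [(27, np.float64(87.9), 86), (33, np.float64(84.8), 20), (53, np.float64(74.3), 70), (82, np.float64(58.4), 90), (87, np.float64(55.6), 29), (110, np.float64(42.5), 72), (114, np.float64(40.2), 142), (119, np.float64(37.3), 134), (123, np.float64(34.9), 21), (144, np.float64(22.4), 31)]
8.45 [0.5564 0.0215 0.1688] [-0.4 12.7  3.3]
```

One tooth per pump, held by the ratchet; travel is now about 23-24 mm. Three more pumps, then check.

```bash
for i in 1 2 3; do python3 -m pendant '[{"delta_pos":[1.2,0,0],"twist":[0,0,0]},{"delta_pos":[2.4,0,0],"twist":[0,0,0]},{"delta_pos":[3.2,0,0],"twist":[0,0,0]},{"delta_pos":[3.2,0,0],"twist":[0,0,0]}]' | grep -E "tool_pos|ft"; python3 -m pendant '[{"delta_pos":[-0.8,0,0],"twist":[0,0,0]},{"delta_pos":[-1.6,0,0],"twist":[0,0,0]},{"delta_pos":[-2.4,0,0],"twist":[0,0,0]},{"delta_pos":[-3.2,0,0],"twist":[0,0,0]},{"delta_pos":[-3.2,0,0],"twist":[0,0,0]}]'| grep -E "tool_pos|ft"; done;python3 jaw.py
```

```text
tool_pos: [0.5564, 0.0506, 0.1682]
ft_force: [0.1, -1.0, 0.4]
tool_pos: [0.5567, 0.0215, 0.1689]
ft_force: [0.5, 11.8, 3.4]
tool_pos: [0.5563, 0.0506, 0.1682]
ft_force: [-0.8, -0.0, 0.2]
tool_pos: [0.5567, 0.0215, 0.1689]
ft_force: [-0.8, 13.4, 2.5]
tool_pos: [0.5563, 0.0506, 0.1682]
ft_force: [0.3, 0.4, 0.3]
tool_pos: [0.5567, 0.0215, 0.1689]
ft_force: [-0.2, 13.5, 3.4]
300 [(19, np.float64(92.1), 52), (54, np.float64(73.7), 90), (80, np.float64(59.5), 74), (87, np.float64(55.6), 137), (92, np.float64(52.8), 136), (102, np.float64(47.1), 54), (116, np.float64(39.0), 88), (139, np.float64(25.4), 65)]
335 [(19, np.float64(92.0), 55), (54, np.float64(73.7), 89), (80, np.float64(59.5), 77), (87, np.float64(55.6), 124), (92, np.float64(52.7), 128), (102, np.float64(47.1), 23), (123, np.float64(34.9), 22), (144, np.float64(22.3), 31)]
10.75 [0.5567 0.0215 0.1689] [-0.2 13.5  3.4]
```

```bash
for i in 1 2; do python3 -m pendant '[{"delta_pos":[1.2,0,0],"twist":[0,0,0]},{"delta_pos":[2.4,0,0],"twist":[0,0,0]},{"delta_pos":[3.2,0,0],"twist":[0,0,0]},{"delta_pos":[3.2,0,0],"twist":[0,0,0]}]' | grep -E "tool_pos|ft"; python3 -m pendant '[{"delta_pos":[-0.8,0,0],"twist":[0,0,0]},{"delta_pos":[-1.6,0,0],"twist":[0,0,0]},{"delta_pos":[-2.4,0,0],"twist":[0,0,0]},{"delta_pos":[-3.2,0,0],"twist":[0,0,0]},{"delta_pos":[-3.2,0,0],"twist":[0,0,0]}]'| grep -E "tool_pos|ft"; done;python3 jaw.py
```

```text
tool_pos: [0.5563, 0.0506, 0.1681]
ft_force: [0.1, -0.5, -0.2]
tool_pos: [0.5567, 0.0215, 0.1689]
ft_force: [0.7, 13.0, 3.2]
tool_pos: [0.5563, 0.0506, 0.1682]
ft_force: [-0.6, 0.5, -0.0]
tool_pos: [0.5566, 0.0215, 0.1689]
ft_force: [-0.9, 12.8, 3.0]
300 [(33, np.float64(84.9), 93), (59, np.float64(71.1), 64), (68, np.float64(66.2), 138), (73, np.float64(63.4), 145), (85, np.float64(56.8), 86), (116, np.float64(39.0), 87), (139, np.float64(25.4), 65)]
335 [(33, np.float64(84.8), 98), (60, np.float64(70.4), 66), (68, np.float64(66.1), 130), (73, np.float64(63.4), 129), (83, np.float64(57.8), 24), (87, np.float64(55.6), 23), (123, np.float64(34.9), 22), (144, np.float64(22.3), 30)]
12.3 [0.5566 0.0215 0.1689] [-0.9 12.8  3. ]
```

```bash
python3 -m pendant '[{"delta_pos":[0.3,0,0],"twist":[0,0,0]},{"delta_pos":[0.3,0,0],"twist":[0,0,0]},{"delta_pos":[0.3,0,0],"twist":[0,0,0]}]'| grep -E "tool_pos|ft";python3 jaw.py|grep 300; python3 -m pendant '[{"delta_pos":[1.2,0,0],"twist":[0,0,0]},{"delta_pos":[2.4,0,0],"twist":[0,0,0]},{"delta_pos":[2.9,0,0],"twist":[0,0,0]},{"delta_pos":[2.9,0,0],"twist":[0,0,0]}]' | grep -E "tool_pos|ft"; python3 jaw.py|grep 300; python3 -m pendant '[{"delta_pos":[-0.8,0,0],"twist":[0,0,0]},{"delta_pos":[-1.6,0,0],"twist":[0,0,0]},{"delta_pos":[-2,0,0],"twist":[0,0,0]},{"delta_pos":[-2,0,0],"twist":[0,0,0]}]'| grep -E "tool_pos|ft";python3 jaw.py|grep 300;python3 -m pendant '[{"delta_pos":[-0.4,0,0],"twist":[0,0,0]},{"delta_pos":[-0.4,0,0],"twist":[0,0,0]},{"delta_pos":[-0.4,0,0],"twist":[0,0,0]}]'| grep -E "tool_pos|ft";python3 jaw.py|grep 300;python3 -m pendant '[{"delta_pos":[-0.3,0,0],"twist":[0,0,0]},{"delta_pos":[-0.5,0,0],"twist":[0,0,0]},{"delta_pos":[-0.5,0,0],"twist":[0,0,0]},{"delta_pos":[-0.5,0,0],"twist":[0,0,0]}]'| grep -E "tool_pos|ft";python3 jaw.py|grep 300
```

```text
tool_pos: [0.5566, 0.0218, 0.1688]
ft_force: [-0.5, 6.6, 2.1]
300 [(32, np.float64(85.0), 97), (59, np.float64(70.8), 70), (67, np.float64(66.4), 142), (72, np.float64(63.7), 138), (84, np.float64(57.1), 78), (113, np.float64(40.6), 69), (136, np.float64(27.1), 65)]
tool_pos: [0.5563, 0.0506, 0.1682]
ft_force: [-0.3, 0.0, -0.4]
300 [(27, np.float64(115.8), 63), (50, np.float64(103.9), 67), (77, np.float64(89.4), 99), (82, np.float64(86.6), 36), (108, np.float64(72.0), 69), (112, np.float64(69.7), 146), (117, np.float64(66.8), 140), (141, np.float64(52.7), 49)]
tool_pos: [0.5567, 0.0306, 0.1691]
ft_force: [-0.6, 6.5, 4.6]
300 [(10, np.float64(105.1), 50), (44, np.float64(87.6), 86), (71, np.float64(73.1), 61), (78, np.float64(69.3), 142), (83, np.float64(66.5), 146), (92, np.float64(61.5), 104), (116, np.float64(47.7), 61), (139, np.float64(34.1), 62)]
tool_pos: [0.5567, 0.0271, 0.1692]
ft_force: [-1.5, 6.5, 4.7]
300 [(35, np.float64(88.9), 82), (62, np.float64(74.6), 72), (70, np.float64(70.2), 141), (75, np.float64(67.5), 137), (88, np.float64(60.3), 54), (114, np.float64(45.4), 87), (138, np.float64(31.3), 66)]
tool_pos: [0.5567, 0.0226, 0.169]
ft_force: [-0.3, 8.5, 4.0]
300 [(24, np.float64(90.2), 91), (51, np.float64(76.1), 68), (60, np.float64(71.3), 125), (66, np.float64(68.0), 135), (76, np.float64(62.5), 43), (80, np.float64(60.3), 54), (114, np.float64(41.0), 73), (137, np.float64(27.5), 64)]
```

Travel is now about 59 mm, with the book against the fence. I'll finish this click, release, and check the board-to-jaw gap at rest.

```bash
python3 -m pendant '[{"delta_pos":[-0.2,0,0],"twist":[0,0,0]},{"delta_pos":[-0.3,0,0],"twist":[0,0,0]},{"delta_pos":[-0.3,0,0],"twist":[0,0,0]}]'| grep -E "tool_pos|ft";python3 jaw.py|grep 300;  python3 -m pendant '[{"delta_pos":[1.2,0,0],"twist":[0,0,0]},{"delta_pos":[2.4,0,0],"twist":[0,0,0]},{"delta_pos":[3.2,0,0],"twist":[0,0,0]},{"delta_pos":[3.2,0,0],"twist":[0,0,0]}]' | grep -E "tool_pos|ft"; python3 jaw.py
python3 - <<'E'
from m import *
o,c=look('pics/w4.png')
cv2.imwrite('pics/w4c.png',cv2.resize(c['image'][:150,220:420],None,fx=4,fy=4,interpolation=2))
E
```

```text
tool_pos: [0.5567, 0.0215, 0.169]
ft_force: [-0.6, 12.3, 4.2]
300 [(22, np.float64(90.4), 92), (49, np.float64(76.3), 69), (59, np.float64(70.9), 127), (64, np.float64(68.2), 143), (78, np.float64(60.5), 56), (116, np.float64(38.9), 68), (139, np.float64(25.3), 65)]
tool_pos: [0.5563, 0.0507, 0.1681]
ft_force: [0.3, 0.4, 0.3]
300 [(18, np.float64(120.4), 57), (41, np.float64(108.7), 58), (72, np.float64(92.2), 69), (76, np.float64(90.0), 31), (100, np.float64(76.6), 66), (104, np.float64(74.4), 142), (109, np.float64(71.5), 136), (114, np.float64(68.6), 110), (118, np.float64(66.3), 44), (121, np.float64(64.6), 44), (141, np.float64(52.8), 48)]
335 [(18, np.float64(120.5), 63), (41, np.float64(108.7), 58), (72, np.float64(92.2), 87), (76, np.float64(90.0), 32), (100, np.float64(76.7), 68), (105, np.float64(73.8), 130), (109, np.float64(71.5), 118), (114, np.float64(68.7), 30)]
14.7333 [0.5563 0.0507 0.1681] [0.3 0.4 0.3]
```

View pics/w4c.png

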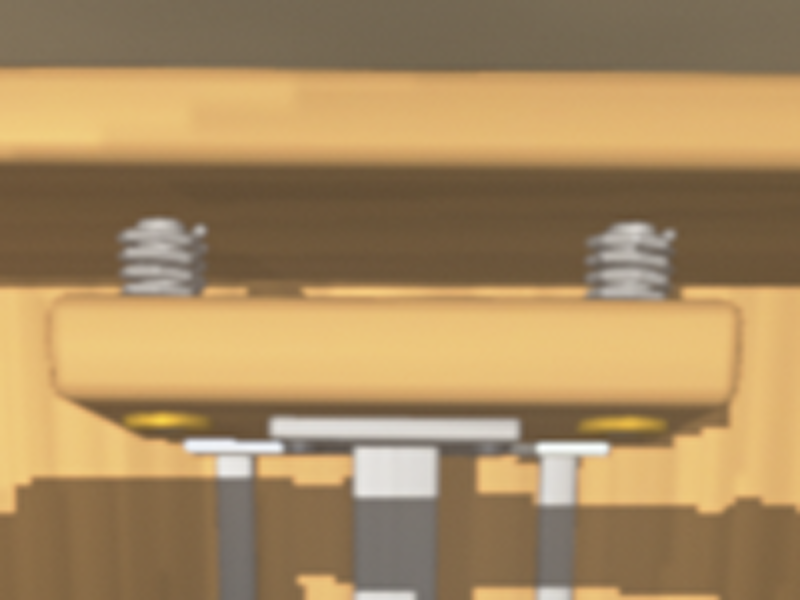

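The crop at rest shows brass bushings in the jaw back (crop (165,421), (625,424)) with no pins standing out, so the pad is close to 0 and the board is just at the book. The next pump loads the springs, so I'll squeeze in steps.

```bash
python3 -m pendant '[{"delta_pos":[-0.8,0,0],"twist":[0,0,0]},{"delta_pos":[-1.6,0,0],"twist":[0,0,0]},{"delta_pos":[-2,0,0],"twist":[0,0,0]},{"delta_pos":[-2,0,0],"twist":[0,0,0]}]'| grep -E "tool_pos|ft";python3 jaw.py|grep 300;python3 -m pendant '[{"delta_pos":[-0.4,0,0],"twist":[0,0,0]},{"delta_pos":[-0.4,0,0],"twist":[0,0,0]},{"delta_pos":[-0.4,0,0],"twist":[0,0,0]}]'| grep -E "tool_pos|ft";python3 jaw.py|grep 300;python3 -m pendant '[{"delta_pos":[-0.3,0,0],"twist":[0,0,0]},{"delta_pos":[-0.5,0,0],"twist":[0,0,0]},{"delta_pos":[-0.5,0,0],"twist":[0,0,0]},{"delta_pos":[-0.5,0,0],"twist":[0,0,0]}]'| grep -E "tool_pos|ft";python3 jaw.py|grep 300
```

```text
tool_pos: [0.5568, 0.0312, 0.1692]
ft_force: [-0.7, 7.1, 4.2]
300 [(4, np.float64(109.0), 49), (36, np.float64(92.6), 87), (62, np.float64(78.8), 62), (71, np.float64(73.9), 127), (76, np.float64(71.2), 138), (87, np.float64(65.1), 63), (117, np.float64(47.9), 62), (140, np.float64(34.3), 62)]
tool_pos: [0.5567, 0.0285, 0.1693]
ft_force: [-0.3, 10.0, 4.0]
300 [(29, np.float64(93.7), 82), (56, np.float64(79.4), 60), (65, np.float64(74.6), 140), (70, np.float64(71.8), 148), (83, np.float64(64.7), 89), (117, np.float64(45.3), 86), (140, np.float64(31.6), 64)]
tool_pos: [0.5567, 0.0244, 0.1693]
ft_force: [-1.4, 11.6, 4.3]
300 [(20, np.float64(94.5), 92), (47, np.float64(80.4), 59), (57, np.float64(75.0), 130), (62, np.float64(72.3), 145), (76, np.float64(64.6), 85), (117, np.float64(41.3), 53), (140, np.float64(27.6), 65)]
```

```bash
python3 -m pendant '[{"delta_pos":[-0.1,0,0],"twist":[0,0,0]},{"delta_pos":[-0.2,0,0],"twist":[0,0,0]},{"delta_pos":[-0.2,0,0],"twist":[0,0,0]},{"delta_pos":[-0.2,0,0],"twist":[0,0,0]}]'| grep -E "tool_pos|ft";python3 jaw.py|grep 300;python3 -m pendant '[{"delta_pos":[-0.1,0,0],"twist":[0,0,0]},{"delta_pos":[-0.2,0,0],"twist":[0,0,0]},{"delta_pos":[-0.2,0,0],"twist":[0,0,0]},{"delta_pos":[-0.2,0,0],"twist":[0,0,0]}]'| grep -E "tool_pos|ft"
python3 jaw.py|grep 300
python3 - <<'E'
from m import *
o,c=look('pics/w5.png');s=bot.camera('scene')
a=cv2.resize(c['image'][:100,220:420],None,fx=4,fy=4,interpolation=2)
b=cv2.resize(s['image'][170:270,310:450],(280,200),interpolation=2);a[200:,520:]=b
cv2.imwrite('pics/w5c.png',a);print(o['tool_pos'],o['ft_force'],o['t'])
E
```

```text
tool_pos: [0.5567, 0.0234, 0.1693]
ft_force: [-1.9, 13.0, 4.6]
300 [(18, np.float64(94.6), 92), (45, np.float64(80.5), 58), (55, np.float64(75.2), 137), (60, np.float64(72.5), 146), (71, np.float64(66.5), 34), (75, np.float64(64.3), 89), (116, np.float64(41.0), 75), (139, np.float64(27.3), 64)]
tool_pos: [0.5567, 0.022, 0.1692]
ft_force: [0.6, 15.2, 4.8]
300 [(15, np.float64(94.9), 82), (42, np.float64(80.8), 58), (52, np.float64(75.5), 139), (57, np.float64(72.8), 141), (69, np.float64(66.3), 38), (73, np.float64(64.1), 88), (117, np.float64(39.1), 86), (140, np.float64(25.4), 65)]
[0.55668864 0.02207217 0.16917942] [-0.6088356  14.15285319  5.16722727] 16.6667
```

View pics/w5c.png

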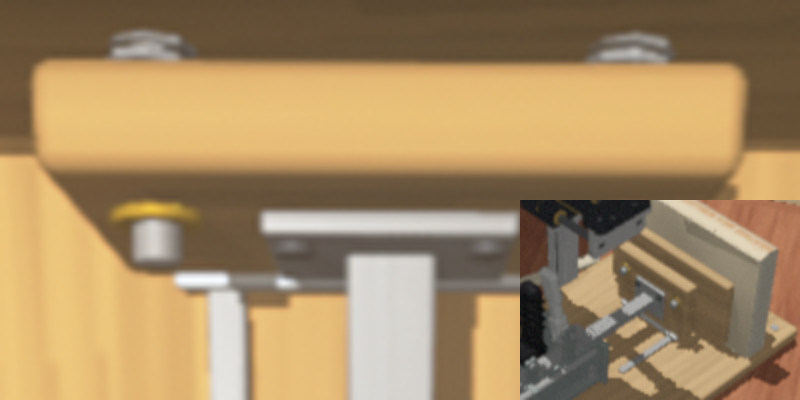

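The wrist crop shows the left pin standing well out of its brass bushing (bushing centre about crop (156,213), pin end about (157,257)). I'll compute its length.

```bash
python3 - <<'E'
from m import *
o,c=look();g=c['image']
print([tuple(int(v) for v in g[r,256:263].mean(0)) for r in range(48,70)])
for yb in(.0830,.0847):
  best=min(np.arange(.04,.105,.0005),key=lambda z:abs(onzw(o,c,(259,213/4),z)[1]-.0767-yb))
  a,b,d=[onzw(o,c,(259,r/4),best)[1]*1e3-76.7 for r in(213,253,257)]
  w=onzw(o,c,(220+181/4,60),best)[0]-onzw(o,c,(220+133/4,60),best)[0]
  print(best,a,a-b,a-d,'dia',w)
E
```

```text
[(56, 80, 102), (57, 85, 108), (61, 117, 148), (66, 166, 209), (68, 181, 223), (60, 151, 192), (88, 122, 145), (150, 160, 169), (178, 185, 191), (182, 189, 194), (183, 188, 194), (183, 188, 194), (182, 189, 194), (182, 189, 195), (183, 190, 196), (177, 183, 189), (147, 154, 161), (102, 111, 121), (76, 90, 104), (65, 89, 111), (80, 121, 155), (109, 170, 218)]
0.08550000000000005 83.03580529399495 6.2119295045787055 6.8376793558091435 dia 0.008199331729012771
0.07850000000000004 84.6438052673307 6.376282361450706 7.018588063107501 dia 0.008416266514430282
```

The pins stand out about 6.2–7 mm of the 14 mm range, which is half-way. The trigger is within 0.5 mm of its stop at a steady 14–15 N, so I hold briefly and hand in.

```bash
python3 -m pendant '[{"delta_pos":[-0.05,0,0],"twist":[0,0,0]},{"delta_pos":[-0.05,0,0],"twist":[0,0,0]},{"delta_pos":[-0.05,0,0],"twist":[0,0,0]},{"delta_pos":[-0.05,0,0],"twist":[0,0,0]},{"delta_pos":[-0.05,0,0],"twist":[0,0,0]}]'; python3 jaw.py|grep 300; python3 -c "
from workcell import bot
print(bot.sign_off())"
```

```text
t: 17.23
tool_pos: [0.5567, 0.0217, 0.1692]
tool_rot: [179.9, -0.6, 89.9]
ft_force: [-0.6, 14.3, 5.9]
width: 0.005
gripper_force: 7.7
300 [(14, np.float64(95.0), 83), (41, np.float64(81.0), 58), (51, np.float64(75.7), 138), (57, np.float64(72.4), 131), (68, np.float64(66.5), 37), (73, np.float64(63.7), 90), (116, np.float64(39.3), 86), (140, np.float64(25.0), 65)]
the job is handed in; nothing more can be done
None
```

The job is handed in at about 17 s: the selector is in the clamp notch, the book is pressed against the fence with the spring pins about 6–7 mm out of 14 by my image measurement, and the arm is still holding the trigger squeezed at about 14 N.

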